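# Find the rocking jar lid and press it home

### The job

One of the four white storage jars has a wooden lid that is not pushed home; it looks like the others, but it rocks when pressed near its edge. With the fingertips press the lids near the edge, one after another, until one rocks under the finger and hold it tipped for a moment, then press that lid down on its middle until it is level and fully home. Do not lift or drag any lid, and leave everything else where it stands.

Things in the scene. Friction and masses are not known exactly. Their poses are not given: they have to be found in the camera images.
- lid_a: One of four alike flat round wooden lids, 96 mm across, on fixed white jars 88 mm across. A dark plug, 75 mm across and 9 mm deep, sits loosely in the jar's mouth. Origin: centre of the plug's underside, z up; the flat bare top is 19 mm above it. Jars differ in height by up to 6 mm, so lid height tells nothing; all lids start level.
- lid_b: Second lid, same size and origin as lid_a. Of all four lids, those that are home feel solid wherever pressed. The loose one (not told which) stands 5 mm high on a stiff seal, 24 mm across, under its middle: 1 to 3 N on its top 30 mm off centre, on any side, tips it 0.12 to 0.15 rad (2 to 3 mm down under the finger) onto the jar's rim.
- lid_c: Third lid, same size and origin as lid_a. Whichever of the four lids is loose rocks back level when let go. Pressed on its centre with about 14 to 16 N its seal gives way and stays where it is pushed; fully home, the lid is 5 mm lower, level on the rim, and solid.
- lid_d: Fourth lid, same size and origin as lid_a. Probe with a few newtons: a hard press (over 25 N) near the edge of the loose lid may push in its seal before it has been seen to rock.
- mug: White mug with grey dots, 82x114x91 mm; loose bystander, origin at the centre of its underside.
- tuna_tin: Low round food tin with a red label, 86 mm across, 40 mm high; loose bystander, origin at the centre of its underside.
- pink_mill: Pepper mill with pink-copper ends, 47 mm across, 142 mm high; loose bystander, origin at the centre of its underside.
- honey_jar: Jar with a red cap, 65 mm across, 100 mm high; loose bystander, origin at the centre of its underside.
- garlic: Bulb of garlic, 56 mm; loose bystander, origin at the centre of its underside.
- spice_jar: Spice jar with a black cap, 41 mm across, 105 mm high; loose bystander, origin at the centre of its underside.
- tamper: Coffee tamper with a brown handle, 50 mm across, 73 mm high; loose bystander, origin at the centre of its underside.
Not all that is in view belongs to the job. What is shaped like the lid_d but blue is not meant.

How it is judged:
By the outcome, as a careful person would: the job done as asked, in the order asked, and still so for the second after the job is handed in, with the robot touching nothing.
It also fails if it takes over 54 s, if anything falls off the work surface, if the arm or the gripper's body presses on something with over 40 N, if the wrist force passes 120 N, or if a joint passes its speed limit or range.

### The arm

A 7-joint arm with a two-finger parallel gripper is mounted at the origin on a cart in front of the work surface, level with it; the furniture and walls round the work are solid. World frame = base frame: x ahead of the robot, y to its left, z up, the work surface at z = 0. Lengths are in m, angles in rad, forces in N, time in s.
With the tool pointing down it reaches from about 0.4 to 0.85 m from the base axis. Payload 4.5 kg.
Tool frame: the origin (TCP) lies midway between the tips of the shut fingers; the grasp point (between the pads) lies 19 mm behind it; z points along the fingers, y is the line along which they close (so a half turn about z gives the same grasp; the last joint's range is limited). The gripper opens to 88 mm and grips with 3 to 60 N. Pads are 18 mm wide; open, the fingers measure 123 mm over their backs; the gripper's body (75 mm by 187 mm) begins 45 mm behind the grasp point.
Start: joints at [-1.144, 0.689, -0.195, 1.565, 0.157, 0.902, -0.215], TCP at [0.239, 0.577, 0.202] pointing down, gripper open.
Joint ranges: [-3.01, 3.01], [-0.46, 2.08], [-1.47, 1.51], [0.13, 2.56], [-1, 4.14], [0.04, 2.09], [-2.66, 2.66]. Speed limits (rad/s): [2.57, 2.57, 3.14, 3.14, 3.14, 3.14, 3.14].

### API

Orientations are given as a unit quaternion [w, x, y, z].
In Python, from workcell import arm gives the robot as it stands.
- The arm moves only by the shell command python3 -m jog 'ROWS' [FORCE]. ROWS is JSON, a list of rows, each an object of numbers: "ax", "ay", "az": the turn, a rotation vector about the tool's x, y, z in degrees; "dx", "dy", "dz": the shift along the tool's x, y, z in cm; "hand": the finger opening in cm, from 0 to 8.81. In form: [{"ax": .., "ay": .., "az": .., "dx": .., "dy": .., "dz": .., "hand": ..}, ...]. A call has 1 to 10 rows; each row is the pose to reach, as a shift and turn from the pose commanded when the call began, along the tool's axes at that moment; what a row does not reach only later rows make up. A row lasts 1/10 s, in which the tool goes at most 50 mm and 8.59 degrees, less where a joint would pass 70% of its speed; a pose out of reach is approached as far as the arm can. A call with a gripper value outside its range is refused whole. The fingers move at their own pace and stop on an object; FORCE is the grip in N (left out, the last holds). Time passes only in rows, so rows that repeat a pose let the fingers close. It gives the time, the measured TCP pose, the force, the opening and the grip force at its end, in the units of the state.
- arm.observe(): the state, without advancing time (a new reading comes with each control period).
- arm.capture(name): name is "scene" or "top"; returns the picture (420x560x3 uint8, red, green, blue); there is no depth.
- arm.calibration(name): a dict with "camera_matrix" (3x3 intrinsics, pixels), "xyz" and "attitude" of the camera in the world. Camera axes: x right, y down, z forward; pixel columns grow to the right and rows downward; lengths in m; the calibration is good to about 2 mm. A picture is of the moment at which its call begins. calibration takes no time and is no camera call.
- arm.close_job(): hands the job in; it is judged then, once.
The state is a dict: "t": time; "q": joint angles; "joint_vel": joint speeds; "tau": joint torques, N m; "tool_pos": TCP position; "eef_rot": TCP orientation; "contact_force": force on the tool from outside, world axes, zero at the start; "torque": the same for the moment, N m; "grip_width": finger opening in m; "grip_force": force on a finger pad.
Only numpy, scipy, OpenCV 4.12 (cv2) and the standard library are available. Lean on these libraries where they do the work, as an engineer would, in place of code of your own. Each camera call takes 0.05 s, during which the arm holds its last target. There are 200 camera calls.

## Working session

There is one attempt and no reset: what is moved stays moved. The work goes in short steps, Python scripts to look and compute and a shell command to move; the robot and the scene stay as the last step left them, time stands still between calls to the robot, and variables do not carry over. Pictures are saved under pics/ and viewed, at most 10 in all, crops included, and the job is handed in when it is done.

```bash
mkdir -p pics
python3 - <<'E'
from workcell import arm
import cv2
for n in("scene","top"):
    cv2.imwrite(f"pics/{n}.png",cv2.resize(arm.capture(n)[:,:,::-1],(800,600),interpolation=cv2.INTER_CUBIC))
    print(n,arm.calibration(n))
print(arm.observe())
E
```

```text
scene {'camera_matrix': array([[513.29110221,   0.        , 277.39951981],
       [  0.        , 513.29110221, 216.69380963],
       [  0.        ,   0.        ,   1.        ]]), 'xyz': array([-0.18751138, -0.45154073,  1.07772453]), 'attitude': array([-0.28898078,  0.83441214, -0.4409457 ,  0.16066543])}
top {'camera_matrix': array([[532.42338803,   0.        , 273.76189383],
       [  0.        , 532.42338803, 210.7253183 ],
       [  0.        ,   0.        ,   1.        ]]), 'xyz': array([-0.31945608,  0.34826818,  1.39829405]), 'attitude': array([ 0.15711047, -0.50574959,  0.81350016, -0.24031467])}
{'t': 0.1, 'q': array([-1.1441965 ,  0.689899  , -0.19449399,  1.56624552,  0.15729743,
        0.90252229, -0.21508551]), 'joint_vel': array([-0.00049043,  0.00073164,  0.00107117, -0.00182342, -0.001321  ,
        0.00151361,  0.00018958]), 'tau': array([-3.54266616e-03, -5.28504360e+01, -1.27152666e+00, -1.53839296e+01,
       -5.25267748e-02,  1.94258355e-03,  4.03497438e-05]), 'tool_pos': array([0.23904923, 0.57678263, 0.20078887]), 'eef_rot': array([-9.46255277e-05,  1.95105452e-01,  9.80781909e-01, -8.37284580e-04]), 'contact_force': array([-0.71785439, -0.48339068, -0.13105857]), 'torque': array([ 0.00755643, -0.03032904, -0.00739748]), 'grip_force': 0.0, 'grip_width': 0.08770272926724694}
```

View pics/scene.png

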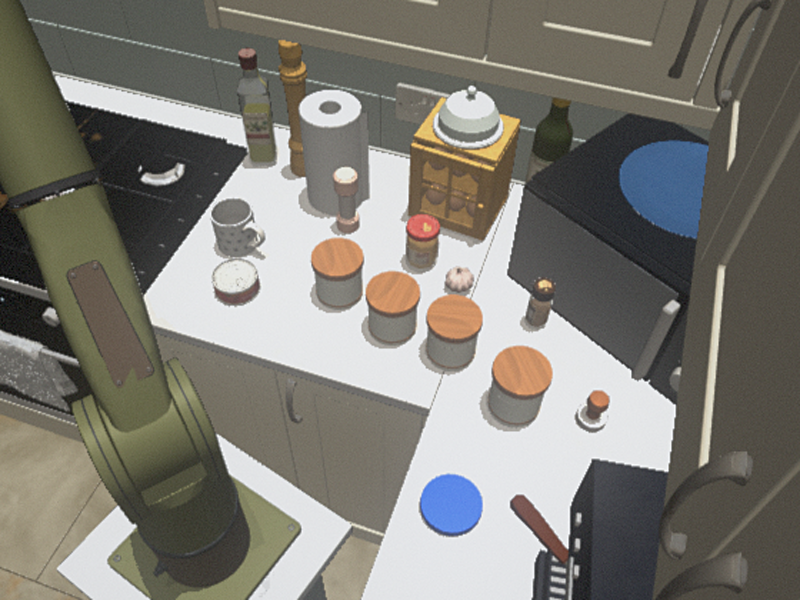

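View pics/top.png

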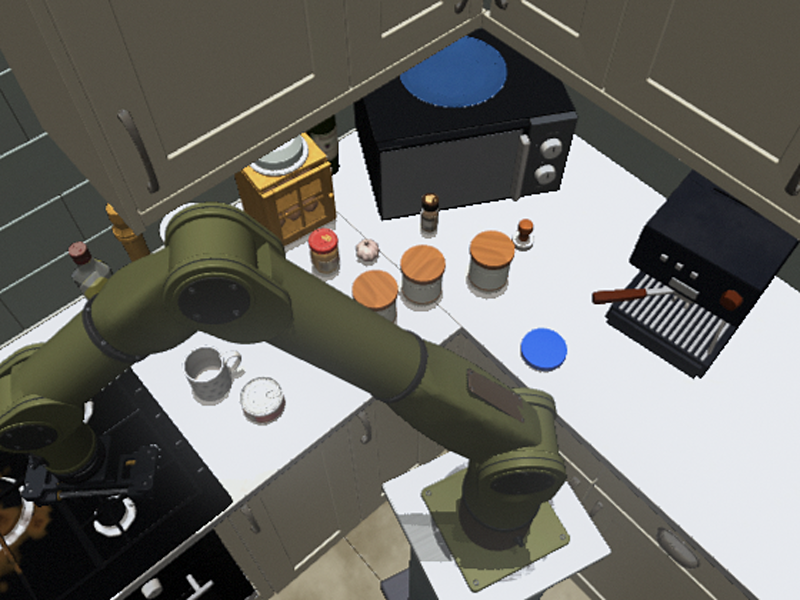

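The wooden lids are in scene at about (338,259), (393,294), (454,318) and (521,372). In top, three are at (375,289), (423,265) and (491,251), and the fourth is behind the arm. The blue disc at (452,504) in scene is the decoy. Next I triangulate the lids.

```bash
cat > h.py <<'E'
import numpy as np,cv2
from scipy.spatial.transform import Rotation as R
from workcell import arm
def ray(n,u,v):
    c=arm.calibration(n);q=c["attitude"];M=R.from_quat(np.r_[q[1:],q[0]]).as_matrix()
    return c["xyz"],M@np.linalg.solve(c["camera_matrix"],[u,v,1])
def onz(n,u,v,z):
    o,d=ray(n,u,v);return o+d*(z-o[2])/d[2]
def tri(a,b):
    (o,d),(p,e)=ray("scene",*a),ray("top",*b)
    s=np.linalg.lstsq(np.c_[d,-e],p-o,rcond=None)[0]
    return (o+d*s[0]+p+e*s[1])/2, np.linalg.norm(o+d*s[0]-p-e*s[1])
def blobs(n):
    im=cv2.imread(f"pics/{n}.png");h=cv2.cvtColor(im,cv2.COLOR_BGR2HSV)
    m=cv2.inRange(h,(3,100,90),(16,255,255));m=cv2.morphologyEx(m,cv2.MORPH_OPEN,np.ones((5,5)))
    cs=cv2.findContours(m,cv2.RETR_EXTERNAL,cv2.CHAIN_APPROX_NONE)[0]
    return [cv2.fitEllipse(cv2.convexHull(c)) for c in cs if 800<cv2.contourArea(c)<6000]
E
python3 - <<'E'
from h import *
for n in("scene","top"):
    for e in blobs(n): print(n,np.round(e[0],1),np.round(e[1],1))
k=lambda p:((p[0]+.5)*.7-.5,(p[1]+.5)*.7-.5)
for a,b in(((393,294),(375,289)),((454,318),(423,265)),((521,372),(491,251))):print(tri(k(a),k(b)))
for z in(.09,.1,.11):print(onz("scene",*k((338,259)),z))
# heights of neighbours: honey, spice, pos of others
for nm,p in dict(honey=(421,260),garlic=(460,287),spice=(538,322),tamper=(592,422),mill=(347,226),mug=(235,250)).items():print(nm,onz("scene",*k(p),0)[:2].round(3))
E
```

```text
scene [522.1 370.6] [47.7 59.4]
scene [454.3 316.7] [43.5 55.1]
scene [392.5 292.2] [41.1 53.8]
scene [336.8 257.2] [37.8 51.5]
top [374.8 289.1] [38.  45.4]
top [422.5 263.2] [36.6 44.5]
top [492.2 248.4] [35.3 45. ]
(array([0.5000637 , 0.00290348, 0.09285991]), np.float64(0.004289975358396767))
(array([ 0.51073725, -0.1139969 ,  0.09570506]), np.float64(0.0003424793499431556))
(array([ 0.47734919, -0.26035184,  0.09690907]), np.float64(0.0011921754278496342))
[0.51113432 0.13295991 0.09      ]
[0.50406104 0.12704226 0.1       ]
[0.49698775 0.12112462 0.11      ]
honey [0.667 0.049]
garlic [ 0.65  -0.051]
spice [ 0.659 -0.215]
tamper [ 0.521 -0.388]
mill [0.659 0.226]
mug [0.477 0.37 ]
```

```bash
cat >> h.py <<'E'
def rel(p,z=None):
    s=arm.observe();q=s["eef_rot"];M=R.from_quat(np.r_[q[1:],q[0]]).as_matrix()
    return (100*M.T@(np.array(p)-s["tool_pos"])).round(2)
E
python3 - <<'E'
from h import *
k=lambda p:((p[0]+.5)*.7-.5,(p[1]+.5)*.7-.5)
S=[b[0] for b in blobs("scene")];T=[b[0] for b in blobs("top")]
for a,b in zip(S[:3],T[::-1]):print(tri(k(a),k(b)))
for z in(.09,.095,.1):print(onz("scene",*k(S[3]),z))
q=arm.observe()["eef_rot"];print(R.from_quat(np.r_[q[1:],q[0]]).as_matrix().round(3))
print(rel([.508+.0,.130,.2]))
E
```

```text
(array([ 0.47642092, -0.26208327,  0.10479025]), np.float64(0.0027769300874957528))
(array([ 0.51231724, -0.11385627,  0.09872377]), np.float64(0.002092565088045643))
(array([0.4991211 , 0.00417292, 0.09637768]), np.float64(0.0020490593449245635))
[0.51359038 0.13743818 0.09      ]
[0.51004131 0.13445668 0.095     ]
[0.50649223 0.13147519 0.1       ]
[[-0.924  0.383 -0.001]
 [ 0.383  0.924 -0.002]
 [-0.    -0.002 -1.   ]]
[-41.95 -30.98   0.14]
```

```bash
python3 -m jog '[{"dz":-2,"hand":0},{"dz":-4,"hand":0},{"dz":-4,"hand":0,"dx":-2,"dy":-4},{"dz":-4,"hand":0,"dx":-5,"dy":-8},{"dz":-4,"hand":0,"dx":-9,"dy":-11}]' 20; python3 -c "
from workcell import arm;print(arm.observe()['q'])"
```

```text
[-1.1441965   0.689899   -0.19449399  1.56624552  0.15729743  0.90252229
 -0.21508551]invalid input
```

```bash
python3 -m jog '[{"ax":0,"ay":0,"az":0,"dx":0,"dy":0,"dz":-2,"hand":0},{"ax":0,"ay":0,"az":0,"dx":0,"dy":0,"dz":-4,"hand":0},{"ax":0,"ay":0,"az":0,"dx":-3,"dy":-3,"dz":-4,"hand":0},{"ax":0,"ay":0,"az":0,"dx":-6,"dy":-5,"dz":-4,"hand":0},{"ax":0,"ay":0,"az":0,"dx":-9,"dy":-8,"dz":-4,"hand":0}]' 20; python3 -c "
from workcell import arm;print(arm.observe()['q'])"
```

```text
t: 0.6
tool_pos: [0.2924, 0.4685, 0.2413]
eef_rot: [0.0, 0.195, 0.981, 0.0]
contact_force: [0.4, -0.1, -0.4]
grip_width: 0.0504
grip_force: 0.0
[-0.96346219  0.54481286 -0.21532264  1.73803134  0.14505487  0.87354829
 -0.06308189]
```

```bash
python3 -m jog '[{"ax":0,"ay":0,"az":0,"dx":-3,"dy":-2.3,"dz":0,"hand":0},{"ax":0,"ay":0,"az":0,"dx":-6,"dy":-4.6,"dz":0,"hand":0},{"ax":0,"ay":0,"az":0,"dx":-9,"dy":-6.9,"dz":0,"hand":0},{"ax":0,"ay":0,"az":0,"dx":-12,"dy":-9.2,"dz":0,"hand":0},{"ax":0,"ay":0,"az":0,"dx":-15,"dy":-11.5,"dz":0,"hand":0},{"ax":0,"ay":0,"az":0,"dx":-18,"dy":-13.8,"dz":0,"hand":0},{"ax":0,"ay":0,"az":0,"dx":-21,"dy":-16.1,"dz":0,"hand":0},{"ax":0,"ay":0,"az":0,"dx":-24,"dy":-18.4,"dz":0,"hand":0},{"ax":0,"ay":0,"az":0,"dx":-27,"dy":-20.7,"dz":0,"hand":0},{"ax":0,"ay":0,"az":0,"dx":-29.8,"dy":-23,"dz":0,"hand":0}]'
python3 - <<'E'
from h import *
for n in("scene","top"):
    cv2.imwrite(f"pics/{n}2.png",cv2.resize(arm.capture(n)[:,:,::-1],(800,600),interpolation=cv2.INTER_CUBIC))
    for e in blobs(n+"2"): print(n,np.round(e[0],1),np.round(e[1],1))
print(arm.observe()['q'],arm.observe()['tool_pos'])
E
```

```text
t: 1.6
tool_pos: [0.4795, 0.1408, 0.2413]
eef_rot: [-0.0, 0.195, 0.981, -0.0]
contact_force: [0.8, -0.1, -0.1]
grip_width: 0.0006
grip_force: 0.0
scene [522.1 370.6] [47.8 59.4]
scene [454.3 316.8] [43.7 55.2]
scene [392.4 292.3] [41.3 53.8]
scene [339.3 256.2] [37.3 46.6]
top [314.8 307.4] [36.2 46.3]
top [374.8 289.1] [38.1 45.3]
top [421.7 263.2] [36.9 42.4]
[-0.22448685  0.47598908 -0.22274055  1.88257469  0.14647473  0.79966718
  0.64273524] [0.48114109 0.13633691 0.24102385]
```

View pics/scene2.png

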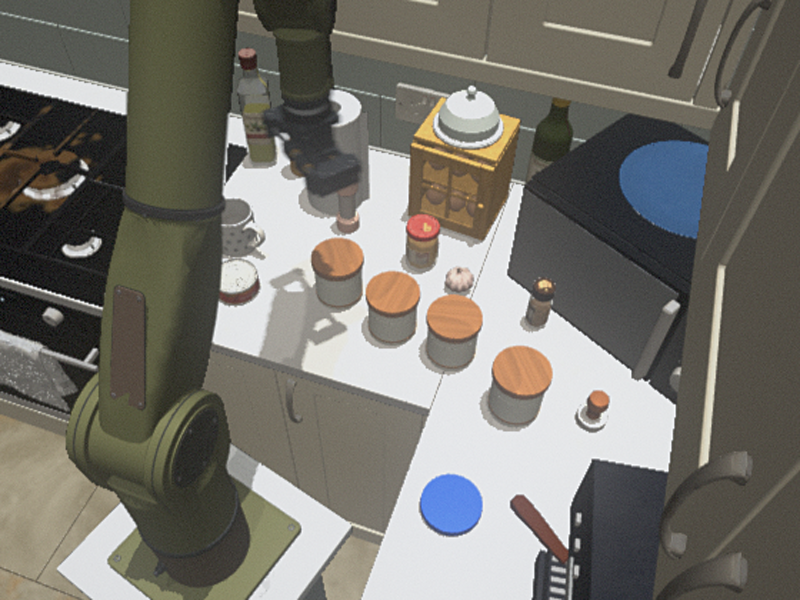

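View pics/top2.png

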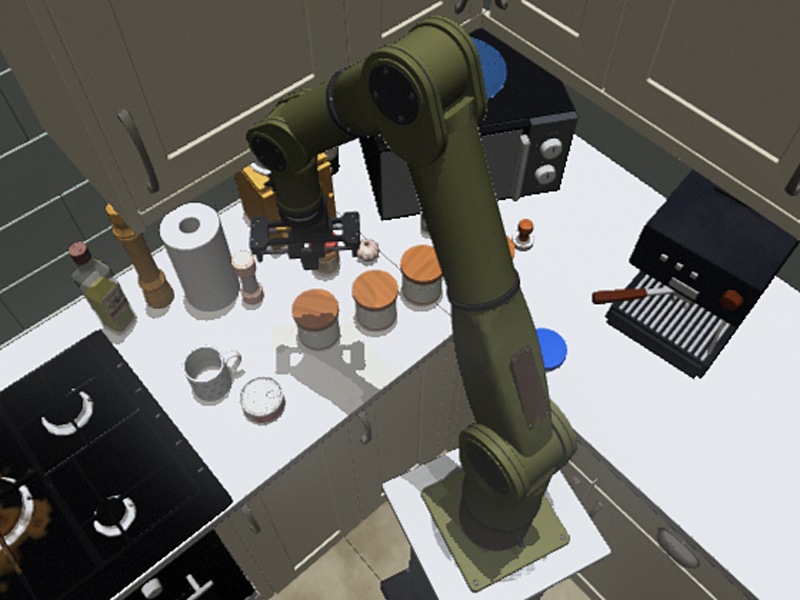

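The arm is clear and hovers near lid A, which is at scene (338,258) and top (316,308). Next I triangulate it.

Run:
```python
from h import *
k=lambda p:((p[0]+.5)*.7-.5,(p[1]+.5)*.7-.5)
for a in((336.8,257.2),(338,258)):
  for b in((314.8,307.4),(316,309)): print(tri(k(a),k(b)))
print(arm.observe()['tool_pos'], rel([.508-.03,.131+.012,.12]))
```

```text
(array([0.51077531, 0.13344323, 0.0976283 ]), np.float64(0.004480406141028094))
(array([0.50794609, 0.1325579 , 0.09830406]), np.float64(0.0006346117042949925))
(array([0.51324552, 0.1328009 , 0.09371897]), np.float64(0.004536363645104407))
(array([0.5104039 , 0.13191419, 0.09440302]), np.float64(0.0006789643813724095))
[0.48114109 0.13633691 0.24102385] [ 0.57  0.53 12.1 ]
```

```bash
python3 -m jog '[{"ax":0,"ay":0,"az":0,"dx":0.5,"dy":0.6,"dz":4,"hand":0},{"ax":0,"ay":0,"az":0,"dx":0.5,"dy":0.6,"dz":8,"hand":0},{"ax":0,"ay":0,"az":0,"dx":0.5,"dy":0.6,"dz":11,"hand":0},{"ax":0,"ay":0,"az":0,"dx":0.5,"dy":0.6,"dz":12.6,"hand":0},{"ax":0,"ay":0,"az":0,"dx":0.5,"dy":0.6,"dz":12.8,"hand":0},{"ax":0,"ay":0,"az":0,"dx":0.5,"dy":0.6,"dz":13,"hand":0},{"ax":0,"ay":0,"az":0,"dx":0.5,"dy":0.6,"dz":13,"hand":0}]'
```

```text
t: 2.4
tool_pos: [0.4771, 0.1505, 0.1122]
eef_rot: [0.001, 0.195, 0.981, 0.0]
contact_force: [-0.6, -0.0, 0.6]
grip_width: 0.0004
grip_force: 0.0
```

```bash
python3 -m jog '[{"ax":0,"ay":0,"az":0,"dx":0,"dy":-0.3,"dz":0.2,"hand":0},{"ax":0,"ay":0,"az":0,"dx":0,"dy":-0.3,"dz":0.4,"hand":0},{"ax":0,"ay":0,"az":0,"dx":0,"dy":-0.3,"dz":0.4,"hand":0}]'
```

```text
t: 2.7
tool_pos: [0.4756, 0.147, 0.1077]
eef_rot: [0.0, 0.195, 0.981, 0.0]
contact_force: [0.5, -0.2, 1.1]
grip_width: 0.0003
grip_force: 0.0
```

```bash
python3 -m jog '[{"ax":0,"ay":0,"az":0,"dx":-0.3,"dy":0,"dz":0.2,"hand":0},{"ax":0,"ay":0,"az":0,"dx":-0.3,"dy":0,"dz":0.4,"hand":0},{"ax":0,"ay":0,"az":0,"dx":-0.3,"dy":0,"dz":0.4,"hand":0}]'; python3 -m jog '[{"ax":0,"ay":0,"az":0,"dx":0,"dy":0,"dz":0.2,"hand":0},{"ax":0,"ay":0,"az":0,"dx":0,"dy":0,"dz":0.3,"hand":0},{"ax":0,"ay":0,"az":0,"dx":0,"dy":0,"dz":0.3,"hand":0}]'
```

```text
t: 3.0
tool_pos: [0.4783, 0.146, 0.1032]
eef_rot: [-0.0, 0.195, 0.981, -0.0]
contact_force: [-1.3, -0.5, 1.5]
grip_width: 0.0001
grip_force: 0.0
t: 3.3
tool_pos: [0.4781, 0.1461, 0.1003]
eef_rot: [-0.0, 0.195, 0.981, -0.0]
contact_force: [0.4, -0.2, 0.6]
grip_width: 0.0005
grip_force: 0.0
```

```bash
for i in 1 2; do python3 -m jog '[{"ax":0,"ay":0,"az":0,"dx":0,"dy":0,"dz":0.1,"hand":0},{"ax":0,"ay":0,"az":0,"dx":0,"dy":0,"dz":0.2,"hand":0},{"ax":0,"ay":0,"az":0,"dx":0,"dy":0,"dz":0.2,"hand":0}]' | grep -E 'tool|contact';done
```

```text
tool_pos: [0.4782, 0.1461, 0.0984]
contact_force: [-0.1, 0.6, 1.2]
tool_pos: [0.4782, 0.146, 0.0964]
contact_force: [0.2, -0.0, -0.4]
```

```bash
python3 -m jog '[{"ax":0,"ay":0,"az":0,"dx":0,"dy":0,"dz":0.1,"hand":0},{"ax":0,"ay":0,"az":0,"dx":0,"dy":0,"dz":0.1,"hand":0}]'
```

```text
t: 4.1
tool_pos: [0.4783, 0.1461, 0.0954]
eef_rot: [-0.0, 0.195, 0.981, -0.0]
contact_force: [0.0, 0.2, 0.1]
grip_width: 0.0003
grip_force: 0.0
```

```bash
python3 -m jog '[{"ax":0,"ay":0,"az":0,"dx":0,"dy":0,"dz":0.1,"hand":0},{"ax":0,"ay":0,"az":0,"dx":0,"dy":0,"dz":0.1,"hand":0}]'
```

```text
t: 4.3
tool_pos: [0.4783, 0.1461, 0.0944]
eef_rot: [-0.0, 0.195, 0.981, -0.0]
contact_force: [-1.1, -0.5, -0.3]
grip_width: 0.0004
grip_force: 0.0
```

```bash
python3 -m jog '[{"ax":0,"ay":0,"az":0,"dx":0,"dy":0,"dz":0.1,"hand":0},{"ax":0,"ay":0,"az":0,"dx":0,"dy":0,"dz":0.1,"hand":0}]'
```

```text
t: 4.5
tool_pos: [0.4782, 0.1461, 0.0934]
eef_rot: [-0.0, 0.195, 0.981, -0.0]
contact_force: [0.2, -0.7, -0.2]
grip_width: 0.0006
grip_force: 0.0
```

```bash
python3 -m jog '[{"ax":0,"ay":0,"az":0,"dx":0,"dy":0,"dz":0.1,"hand":0},{"ax":0,"ay":0,"az":0,"dx":0,"dy":0,"dz":0.1,"hand":0}]'
```

```text
t: 4.7
tool_pos: [0.4783, 0.1461, 0.0924]
eef_rot: [-0.0, 0.195, 0.981, -0.0]
contact_force: [-0.6, 0.7, -0.4]
grip_width: 0.0006
grip_force: 0.0
```

```bash
python3 -m jog '[{"ax":0,"ay":0,"az":0,"dx":0,"dy":0,"dz":0.1,"hand":0},{"ax":0,"ay":0,"az":0,"dx":0,"dy":0,"dz":0.1,"hand":0}]'
```

```text
t: 4.9
tool_pos: [0.4783, 0.1461, 0.0914]
eef_rot: [-0.0, 0.195, 0.981, -0.0]
contact_force: [0.0, -0.1, 0.3]
grip_width: 0.0006
grip_force: 0.0
```

```bash
python3 -m jog '[{"ax":0,"ay":0,"az":0,"dx":0,"dy":0,"dz":0.1,"hand":0},{"ax":0,"ay":0,"az":0,"dx":0,"dy":0,"dz":0.1,"hand":0}]'
```

```text
t: 5.1
tool_pos: [0.4783, 0.1461, 0.0904]
eef_rot: [-0.0, 0.195, 0.981, 0.0]
contact_force: [-0.2, 0.0, -0.6]
grip_width: 0.0006
grip_force: 0.0
```

```bash
python3 -m jog '[{"ax":0,"ay":0,"az":0,"dx":0,"dy":0,"dz":0.1,"hand":0},{"ax":0,"ay":0,"az":0,"dx":0,"dy":0,"dz":0.1,"hand":0}]'
```

```text
t: 5.3
tool_pos: [0.4783, 0.146, 0.0894]
eef_rot: [-0.0, 0.195, 0.981, -0.0]
contact_force: [0.6, -0.1, 0.1]
grip_width: 0.0004
grip_force: 0.0
```

```bash
python3 -m jog '[{"ax":0,"ay":0,"az":0,"dx":0,"dy":0,"dz":0.1,"hand":0},{"ax":0,"ay":0,"az":0,"dx":0,"dy":0,"dz":0.1,"hand":0}]'
```

```text
t: 5.5
tool_pos: [0.4783, 0.146, 0.0884]
eef_rot: [-0.0, 0.195, 0.981, -0.0]
contact_force: [0.3, 0.2, 0.5]
grip_width: 0.0004
grip_force: 0.0
```

```bash
python3 -m jog '[{"ax":0,"ay":0,"az":0,"dx":0,"dy":0,"dz":0.1,"hand":0},{"ax":0,"ay":0,"az":0,"dx":0,"dy":0,"dz":0.1,"hand":0}]'
python3 - <<'E'
from h import *
im=cv2.resize(arm.capture("scene")[:,:,::-1][120:280,170:330],(600,600),interpolation=cv2.INTER_CUBIC)
im2=cv2.resize(arm.capture("top")[:,:,::-1][150:270,160:320],(800,600),interpolation=cv2.INTER_CUBIC)
cv2.imwrite("pics/s3.png",im);cv2.imwrite("pics/t3.png",im2)
E
```

```text
t: 5.7
tool_pos: [0.4783, 0.1461, 0.0874]
eef_rot: [-0.0, 0.195, 0.981, -0.0]
contact_force: [-0.0, 0.7, 0.2]
grip_width: 0.0002
grip_force: 0.0
```

View pics/t3.png

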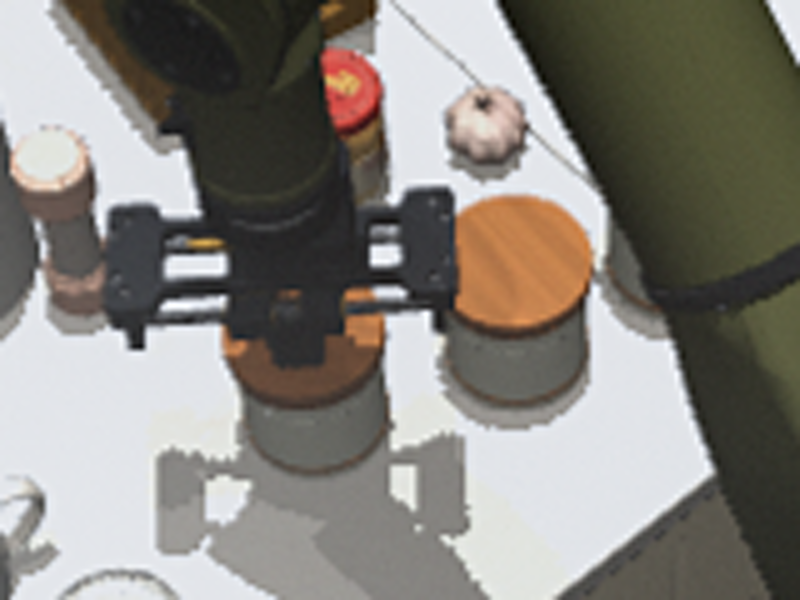

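The closed fingertips are over the near part of lid A and still clear of it, so I continue down.

```bash
python3 -m jog '[{"ax":0,"ay":0,"az":0,"dx":0,"dy":0,"dz":0.1,"hand":0},{"ax":0,"ay":0,"az":0,"dx":0,"dy":0,"dz":0.1,"hand":0}]'
```

```text
t: 6.0
tool_pos: [0.4783, 0.1461, 0.0864]
eef_rot: [-0.0, 0.195, 0.981, -0.0]
contact_force: [-0.4, -0.1, 0.1]
grip_width: 0.0003
grip_force: 0.0
```

```bash
python3 -m jog '[{"ax":0,"ay":0,"az":0,"dx":0,"dy":0,"dz":0.1,"hand":0},{"ax":0,"ay":0,"az":0,"dx":0,"dy":0,"dz":0.1,"hand":0}]'
```

```text
t: 6.2
tool_pos: [0.4783, 0.146, 0.0854]
eef_rot: [-0.0, 0.195, 0.981, -0.0]
contact_force: [0.3, -0.6, -0.8]
grip_width: 0.0004
grip_force: 0.0
```

```bash
python3 -m jog '[{"ax":0,"ay":0,"az":0,"dx":0,"dy":0,"dz":0.1,"hand":0},{"ax":0,"ay":0,"az":0,"dx":0,"dy":0,"dz":0.1,"hand":0}]'
```

```text
t: 6.4
tool_pos: [0.4783, 0.1461, 0.0844]
eef_rot: [-0.0, 0.195, 0.981, -0.0]
contact_force: [-0.0, 0.1, 0.4]
grip_width: 0.0002
grip_force: 0.0
```

View pics/s3.png

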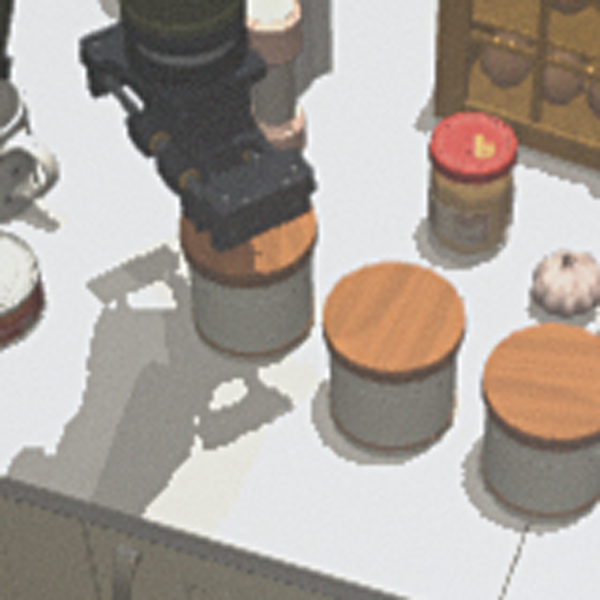

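Run:
```python
from h import *
def proj(n,P):
    c=arm.calibration(n);q=c["attitude"];M=R.from_quat(np.r_[q[1:],q[0]]).as_matrix()
    p=(np.array(P)-c["xyz"])@M@c["camera_matrix"].T;return p[:,:2]/p[:,2:]
t=np.linspace(0,2*np.pi,90)
C=lambda x,y,r,z:np.c_[x+r*np.cos(t),y+r*np.sin(t),0*t+z]
im={"scene":cv2.imread("pics/s3.png"),"top":cv2.imread("pics/t3.png")}
T={"scene":(170,120,3.75),"top":(160,150,5)}
for n in im:
  u,v,s=T[n]
  f=lambda P:(((proj(n,P)-[u-.5,v-.5])*s)-.5).round().astype(int)
  for x,y,z in((.509,.132,.095),(.4995,.0035,.095)):
    cv2.polylines(im[n],[f(C(x,y,.048,z))],1,(255,255,0),1);cv2.polylines(im[n],[f(C(x,y,.044,0))],1,(255,0,255),1)
    cv2.polylines(im[n],[f(C(x,y,.048,z-.009))],1,(0,255,0),1)
  cv2.circle(im[n],tuple(f([[.4783,.1461,.0874]])[0]),4,(0,255,255),-1)
cv2.imwrite("pics/o.png",np.hstack([cv2.resize(im["scene"][150:480,150:500],(400,377)),cv2.resize(im["top"][150:500,80:620],(400,259+118))]))
print(arm.observe()["contact_force"])
```

```text
[-0.04337842  0.08342486  0.35077543]
```

View pics/o.png

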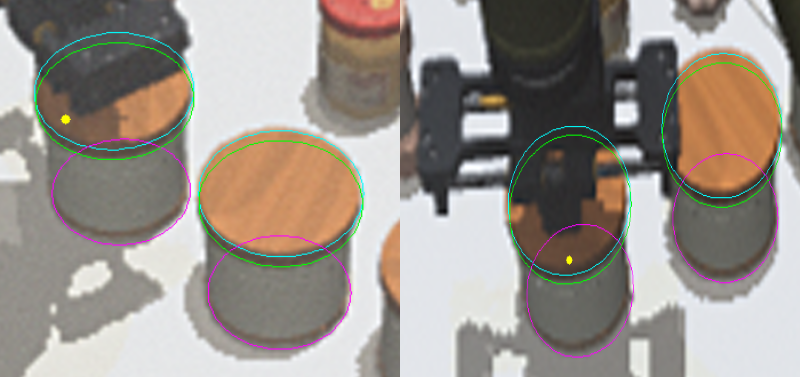

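The overlay fits both lids at about z=0.095, but the visible fingertip does not coincide with the projected TCP. I check this enlarged and brightened.

Run:
```python
from h import *
import numpy as np
def proj(n,P):
    c=arm.calibration(n);q=c["attitude"];M=R.from_quat(np.r_[q[1:],q[0]]).as_matrix()
    p=(np.array(P)-c["xyz"])@M@c["camera_matrix"].T;return p[:,:2]/p[:,2:]
s=arm.observe();p=s["tool_pos"];print(p,s["eef_rot"],s["contact_force"])
out=[]
for n,(u,v) in {"scene":(205,130),"top":(190,180)}.items():
    im=arm.capture(n)[:,:,::-1][v:v+60,u:u+40+15]
    im=(255*(im/255.)**.5).astype(np.uint8)
    im=cv2.resize(im,None,fx=7,fy=9.9,interpolation=cv2.INTER_CUBIC)
    for d,c in((0,(0,255,255)),(.019,(0,255,0)),(.064,(255,255,0))):
        a=(proj(n,[p+[0,0,d]])[0]-[u-.5,v-.5])*[7,9.9];cv2.circle(im,tuple(a.astype(int)),4,c,-1)
    out.append(im)
cv2.imwrite("pics/z.png",np.hstack(out))
```

```text
[0.47825227 0.14605721 0.08442332] [-6.83644434e-05  1.95118446e-01  9.80779683e-01 -1.19021274e-05] [-0.04337842  0.08342486  0.35077543]
```

View pics/z.png

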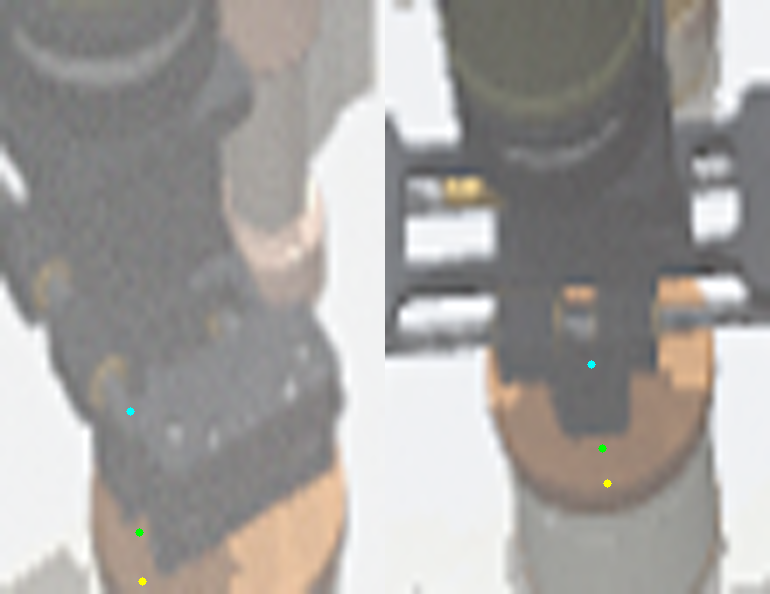

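In the brightened crop, the finger end in top is at native (219,223), while the TCP projects about 5 px lower. The body end's near corner in scene is at native (228.5,187). I test these numbers against the gripper geometry.

Run:
```python
from h import *
def proj(n,P):
    c=arm.calibration(n);q=c["attitude"];M=R.from_quat(np.r_[q[1:],q[0]]).as_matrix()
    p=(np.array(P)-c["xyz"])@M@c["camera_matrix"].T;return p[:,:2]/p[:,2:]
s=arm.observe();p=s["tool_pos"];X=np.array([-.924,.383,0]);Y=np.array([.383,.924,0]);Z=np.array([0,0,1])
f=lambda n,x,y,z:proj(n,[p+x*X+y*Y+z*Z])[0].round(1)
for h in(.064,.084,.104):
  print(h,"top plates R/L near",f("top",.037,-.093,h),f("top",.037,.093,h),f("top",-.037,.093,h),"scene end near/far",f("scene",.037,-.093,h),f("scene",-.037,-.093,h))
for h in(0,.01,.02,.03,.04):print(h,"finger front bottom top",f("top",.009,0,h),"scene",f("scene",.009,-.017,h))
# what body offset solves finger bottom at given heights
```

```text
0.064 top plates R/L near [252.8 225.6] [185.3 229.6] [186.1 207.3] scene end near/far [229.  201.1] [255.5 188.5]
0.084 top plates R/L near [252.5 221.8] [184.2 225.8] [185.  203.3] scene end near/far [228.5 195.6] [255.4 182.9]
0.104 top plates R/L near [252.2 217.8] [183.1 221.9] [183.9 199.3] scene end near/far [228.  189.9] [255.2 177.2]
0 finger front bottom top [221.3 231. ] scene [225.1 193.8]
0.01 finger front bottom top [220.9 229.1] scene [224.8 191.2]
0.02 finger front bottom top [220.6 227.3] scene [224.6 188.6]
0.03 finger front bottom top [220.2 225.5] scene [224.3 185.9]
0.04 finger front bottom top [219.9 223.6] scene [224.  183.2]
```

Both views fit the gripper standing about 40 mm higher than its reported TCP, with xy correct. That puts the tips near z=0.125, about 30 mm above the lid, so I keep descending under guard and let the force decide.

```bash
python3 -m jog '[{"ax":0,"ay":0,"az":0,"dx":0,"dy":0,"dz":0.3,"hand":0},{"ax":0,"ay":0,"az":0,"dx":0,"dy":0,"dz":0.6,"hand":0},{"ax":0,"ay":0,"az":0,"dx":0,"dy":0,"dz":0.8,"hand":0},{"ax":0,"ay":0,"az":0,"dx":0,"dy":0,"dz":0.8,"hand":0}]'
```

```text
t: 6.9
tool_pos: [0.478, 0.146, 0.0761]
eef_rot: [-0.0, 0.195, 0.981, -0.0]
contact_force: [-0.2, -0.7, -0.0]
grip_width: 0.0007
grip_force: 0.0
```

```bash
python3 -m jog '[{"ax":0,"ay":0,"az":0,"dx":0,"dy":0,"dz":0.3,"hand":0},{"ax":0,"ay":0,"az":0,"dx":0,"dy":0,"dz":0.5,"hand":0},{"ax":0,"ay":0,"az":0,"dx":0,"dy":0,"dz":0.5,"hand":0}]'
python3 - <<'E'
from h import *
im=arm.capture("top")[:,:,::-1][170:260,170:290];im=(255*(im/255.)**.6).astype(np.uint8)
cv2.imwrite("pics/t5.png",cv2.resize(im,(800,600),interpolation=cv2.INTER_CUBIC));print(arm.observe())
E
```

```text
t: 7.2
tool_pos: [0.4782, 0.146, 0.0712]
eef_rot: [-0.0, 0.195, 0.981, -0.0]
contact_force: [0.3, -0.0, 0.6]
grip_width: 0.0006
grip_force: 0.0
{'t': 7.25, 'q': array([-0.3086176 ,  0.74802024, -0.13004778,  2.05021965,  0.25403823,
        0.3584965 ,  0.53531916]), 'joint_vel': array([ 4.80917537e-04, -6.08594371e-03,  8.25145397e-04, -2.83416389e-03,
       -1.49201203e-03, -6.45189972e-04, -3.02318323e-06]), 'tau': array([-1.63895893e-02, -4.65280616e+01, -2.52564121e-01, -6.64572448e+00,
       -1.37644025e-02,  4.16277652e-02, -2.42676899e-03]), 'tool_pos': array([0.47819875, 0.14601657, 0.071345  ]), 'eef_rot': array([-1.44285418e-04,  1.95109870e-01,  9.80781378e-01, -8.05892650e-05]), 'contact_force': array([-0.3199753 , -0.45643988, -0.53872877]), 'torque': array([ 0.02607973, -0.00659236, -0.04814775]), 'grip_force': 0.0, 'grip_width': 0.0003178522760272658}
```

```bash
python3 -m jog '[{"ax":0,"ay":0,"az":0,"dx":0,"dy":0,"dz":0.2,"hand":0},{"ax":0,"ay":0,"az":0,"dx":0,"dy":0,"dz":0.4,"hand":0},{"ax":0,"ay":0,"az":0,"dx":0,"dy":0,"dz":0.4,"hand":0}]'
```

```text
t: 7.55
tool_pos: [0.4782, 0.146, 0.0673]
eef_rot: [-0.0, 0.195, 0.981, -0.0]
contact_force: [0.8, -0.3, 0.7]
grip_width: 0.0005
grip_force: 0.0
```

```bash
python3 -m jog '[{"ax":0,"ay":0,"az":0,"dx":0,"dy":0,"dz":0.1,"hand":0},{"ax":0,"ay":0,"az":0,"dx":0,"dy":0,"dz":0.2,"hand":0},{"ax":0,"ay":0,"az":0,"dx":0,"dy":0,"dz":0.2,"hand":0}]'
```

```text
t: 7.85
tool_pos: [0.4783, 0.1461, 0.0654]
eef_rot: [-0.0, 0.195, 0.981, -0.0]
contact_force: [0.2, 0.1, -0.4]
grip_width: 0.0003
grip_force: 0.0
```

```bash
python3 -m jog '[{"ax":0,"ay":0,"az":0,"dx":0,"dy":0,"dz":0.1,"hand":0},{"ax":0,"ay":0,"az":0,"dx":0,"dy":0,"dz":0.2,"hand":0},{"ax":0,"ay":0,"az":0,"dx":0,"dy":0,"dz":0.2,"hand":0}]'
```

```text
t: 8.15
tool_pos: [0.4785, 0.1461, 0.0646]
eef_rot: [0.0, 0.195, 0.981, 0.0]
contact_force: [-2.3, 0.3, 12.7]
grip_width: 0.0004
grip_force: 5.9
```

Lid A took 12.7 N within under 1 mm, so it is solid and home. Next I go to lid B, keeping the same offset to the near edge.

```bash
python3 -m jog '[{"ax":0,"ay":0,"az":0,"dx":0,"dy":0,"dz":-1,"hand":0},{"ax":0,"ay":0,"az":0,"dx":0,"dy":0,"dz":-3,"hand":0},{"ax":0,"ay":0,"az":0,"dx":-1,"dy":-4,"dz":-3,"hand":0},{"ax":0,"ay":0,"az":0,"dx":-2.5,"dy":-8,"dz":-3,"hand":0},{"ax":0,"ay":0,"az":0,"dx":-4.2,"dy":-12.3,"dz":-3,"hand":0},{"ax":0,"ay":0,"az":0,"dx":-4.2,"dy":-12.3,"dz":-3,"hand":0},{"ax":0,"ay":0,"az":0,"dx":-4.2,"dy":-12.3,"dz":-1.8,"hand":0},{"ax":0,"ay":0,"az":0,"dx":-4.2,"dy":-12.3,"dz":-0.8,"hand":0},{"ax":0,"ay":0,"az":0,"dx":-4.2,"dy":-12.3,"dz":-0.8,"hand":0}]'
```

```text
t: 9.05
tool_pos: [0.4694, 0.0168, 0.0706]
eef_rot: [-0.001, 0.195, 0.981, -0.0]
contact_force: [0.2, -0.1, 0.1]
grip_width: 0.0005
grip_force: 0.0
```

```bash
python3 -m jog '[{"ax":0,"ay":0,"az":0,"dx":0,"dy":0,"dz":0.1,"hand":0},{"ax":0,"ay":0,"az":0,"dx":0,"dy":0,"dz":0.2,"hand":0},{"ax":0,"ay":0,"az":0,"dx":0,"dy":0,"dz":0.2,"hand":0}]'
```

```text
t: 9.35
tool_pos: [0.4702, 0.0167, 0.0697]
eef_rot: [0.0, 0.195, 0.981, 0.0]
contact_force: [-0.2, 0.3, 0.3]
grip_width: 0.0007
grip_force: 0.0
```

```bash
python3 -m jog '[{"ax":0,"ay":0,"az":0,"dx":0,"dy":0,"dz":0.1,"hand":0},{"ax":0,"ay":0,"az":0,"dx":0,"dy":0,"dz":0.1,"hand":0}]'
```

```text
t: 9.55
tool_pos: [0.4701, 0.0164, 0.0686]
eef_rot: [0.0, 0.195, 0.981, 0.0]
contact_force: [0.6, -0.3, 0.2]
grip_width: 0.0005
grip_force: 0.0
```

```bash
python3 -m jog '[{"ax":0,"ay":0,"az":0,"dx":0,"dy":0,"dz":0.1,"hand":0},{"ax":0,"ay":0,"az":0,"dx":0,"dy":0,"dz":0.1,"hand":0}]'
```

```text
t: 9.75
tool_pos: [0.47, 0.0163, 0.0674]
eef_rot: [-0.0, 0.195, 0.981, 0.0]
contact_force: [0.1, -0.1, -0.3]
grip_width: 0.0006
grip_force: 0.0
```

```bash
python3 -m jog '[{"ax":0,"ay":0,"az":0,"dx":0,"dy":0,"dz":0.1,"hand":0},{"ax":0,"ay":0,"az":0,"dx":0,"dy":0,"dz":0.1,"hand":0}]'
```

```text
t: 9.95
tool_pos: [0.47, 0.0163, 0.0664]
eef_rot: [-0.0, 0.195, 0.981, 0.0]
contact_force: [-0.6, 0.2, 0.3]
grip_width: 0.0004
grip_force: 0.0
```

```bash
python3 -m jog '[{"ax":0,"ay":0,"az":0,"dx":0,"dy":0,"dz":0.1,"hand":0},{"ax":0,"ay":0,"az":0,"dx":0,"dy":0,"dz":0.1,"hand":0}]'
```

```text
t: 10.15
tool_pos: [0.47, 0.0163, 0.0654]
eef_rot: [-0.0, 0.195, 0.981, -0.0]
contact_force: [-0.2, 0.1, 0.6]
grip_width: 0.0003
grip_force: 0.0
```

```bash
python3 -m jog '[{"ax":0,"ay":0,"az":0,"dx":0,"dy":0,"dz":0.1,"hand":0},{"ax":0,"ay":0,"az":0,"dx":0,"dy":0,"dz":0.1,"hand":0}]'
```

```text
t: 10.35
tool_pos: [0.4701, 0.0163, 0.0652]
eef_rot: [0.0, 0.195, 0.981, -0.0]
contact_force: [-1.5, -0.1, 8.7]
grip_width: 0.0002
grip_force: 4.4
```

```bash
python3 -m jog '[{"ax":0,"ay":0,"az":0,"dx":0,"dy":0,"dz":0.1,"hand":0},{"ax":0,"ay":0,"az":0,"dx":0,"dy":0,"dz":0.1,"hand":0}]'
```

```text
t: 10.55
tool_pos: [0.4701, 0.0163, 0.0651]
eef_rot: [0.001, 0.195, 0.981, -0.0]
contact_force: [-3.1, -0.4, 20.6]
grip_width: 0.0005
grip_force: 10.1
```

```bash
python3 -m jog '[{"ax":0,"ay":0,"az":0,"dx":0,"dy":0,"dz":0.1,"hand":0},{"ax":0,"ay":0,"az":0,"dx":0,"dy":0,"dz":0.1,"hand":0}]'
```

```text
t: 10.75
tool_pos: [0.4701, 0.0163, 0.065]
eef_rot: [0.001, 0.195, 0.981, -0.0]
contact_force: [-4.4, -0.4, 31.5]
grip_width: 0.0005
grip_force: 15.9
```

Lid B is also solid: 8.7 N with no give. My last two presses there went further than needed, so from here I step singly once in contact. Next is lid C.

```bash
python3 -m jog '[{"ax":0,"ay":0,"az":0,"dx":0,"dy":0,"dz":-1,"hand":0},{"ax":0,"ay":0,"az":0,"dx":0,"dy":0,"dz":-3.5,"hand":0},{"ax":0,"ay":0,"az":0,"dx":-2,"dy":-4,"dz":-3.5,"hand":0},{"ax":0,"ay":0,"az":0,"dx":-4,"dy":-8,"dz":-3.5,"hand":0},{"ax":0,"ay":0,"az":0,"dx":-5.6,"dy":-10.4,"dz":-3.5,"hand":0},{"ax":0,"ay":0,"az":0,"dx":-5.6,"dy":-10.4,"dz":-3.5,"hand":0},{"ax":0,"ay":0,"az":0,"dx":-5.6,"dy":-10.4,"dz":-2.5,"hand":0},{"ax":0,"ay":0,"az":0,"dx":-5.6,"dy":-10.4,"dz":-1.6,"hand":0},{"ax":0,"ay":0,"az":0,"dx":-5.6,"dy":-10.4,"dz":-1.6,"hand":0}]'
```

```text
t: 11.65
tool_pos: [0.4808, -0.0993, 0.077]
eef_rot: [-0.002, 0.194, 0.981, 0.0]
contact_force: [-0.2, -0.1, -0.1]
grip_width: 0.0004
grip_force: 0.0
```

```bash
python3 -m jog '[{"ax":0,"ay":0,"az":0,"dx":0,"dy":0,"dz":0.1,"hand":0},{"ax":0,"ay":0,"az":0,"dx":0,"dy":0,"dz":0.2,"hand":0},{"ax":0,"ay":0,"az":0,"dx":0,"dy":0,"dz":0.2,"hand":0}]'
```

```text
t: 11.95
tool_pos: [0.4821, -0.1007, 0.0765]
eef_rot: [0.0, 0.195, 0.981, 0.0]
contact_force: [-0.4, 0.4, -0.4]
grip_width: 0.0003
grip_force: 0.0
```

```bash
python3 -m jog '[{"ax":0,"ay":0,"az":0,"dx":0,"dy":0,"dz":0.1,"hand":0},{"ax":0,"ay":0,"az":0,"dx":0,"dy":0,"dz":0.1,"hand":0}]'
```

```text
t: 12.15
tool_pos: [0.482, -0.1011, 0.0756]
eef_rot: [0.0, 0.195, 0.981, 0.0]
contact_force: [-0.0, 0.3, 0.1]
grip_width: 0.0005
grip_force: 0.0
```

```bash
python3 -m jog '[{"ax":0,"ay":0,"az":0,"dx":0,"dy":0,"dz":0.1,"hand":0},{"ax":0,"ay":0,"az":0,"dx":0,"dy":0,"dz":0.1,"hand":0}]'
```

```text
t: 12.35
tool_pos: [0.4819, -0.1012, 0.0745]
eef_rot: [-0.0, 0.195, 0.981, 0.0]
contact_force: [0.0, 1.4, 0.2]
grip_width: 0.0004
grip_force: 0.0
```

```bash
python3 -m jog '[{"ax":0,"ay":0,"az":0,"dx":0,"dy":0,"dz":0.1,"hand":0},{"ax":0,"ay":0,"az":0,"dx":0,"dy":0,"dz":0.1,"hand":0}]'
```

```text
t: 12.55
tool_pos: [0.4819, -0.1011, 0.0734]
eef_rot: [-0.0, 0.195, 0.981, 0.0]
contact_force: [-0.2, 0.3, -0.4]
grip_width: 0.0005
grip_force: 0.0
```

```bash
python3 -m jog '[{"ax":0,"ay":0,"az":0,"dx":0,"dy":0,"dz":0.1,"hand":0},{"ax":0,"ay":0,"az":0,"dx":0,"dy":0,"dz":0.1,"hand":0}]'
```

```text
t: 12.75
tool_pos: [0.4819, -0.1011, 0.0724]
eef_rot: [-0.0, 0.195, 0.981, 0.0]
contact_force: [-0.6, 0.9, -0.6]
grip_width: 0.0002
grip_force: 0.0
```

```bash
python3 -m jog '[{"ax":0,"ay":0,"az":0,"dx":0,"dy":0,"dz":0.1,"hand":0},{"ax":0,"ay":0,"az":0,"dx":0,"dy":0,"dz":0.1,"hand":0}]'
```

```text
t: 12.95
tool_pos: [0.4819, -0.1011, 0.0714]
eef_rot: [-0.0, 0.195, 0.981, 0.0]
contact_force: [-0.4, -0.4, 0.8]
grip_width: 0.0004
grip_force: 0.0
```

```bash
python3 -m jog '[{"ax":0,"ay":0,"az":0,"dx":0,"dy":0,"dz":0.1,"hand":0},{"ax":0,"ay":0,"az":0,"dx":0,"dy":0,"dz":0.1,"hand":0}]'
```

```text
t: 13.15
tool_pos: [0.4819, -0.1011, 0.0704]
eef_rot: [-0.0, 0.195, 0.981, 0.0]
contact_force: [-0.1, -0.6, -0.1]
grip_width: 0.0005
grip_force: 0.0
```

```bash
python3 -m jog '[{"ax":0,"ay":0,"az":0,"dx":0,"dy":0,"dz":0.1,"hand":0},{"ax":0,"ay":0,"az":0,"dx":0,"dy":0,"dz":0.1,"hand":0}]'
```

```text
t: 13.35
tool_pos: [0.4819, -0.1012, 0.0694]
eef_rot: [-0.0, 0.195, 0.981, 0.0]
contact_force: [0.7, -0.3, -0.1]
grip_width: 0.0007
grip_force: 0.0
```

```bash
python3 -m jog '[{"ax":0,"ay":0,"az":0,"dx":0,"dy":0,"dz":0.1,"hand":0},{"ax":0,"ay":0,"az":0,"dx":0,"dy":0,"dz":0.1,"hand":0}]'
```

```text
t: 13.55
tool_pos: [0.4819, -0.1011, 0.0684]
eef_rot: [-0.0, 0.195, 0.981, 0.0]
contact_force: [0.3, -0.0, -0.0]
grip_width: 0.0006
grip_force: 0.0
```

```bash
python3 -m jog '[{"ax":0,"ay":0,"az":0,"dx":0,"dy":0,"dz":0.1,"hand":0},{"ax":0,"ay":0,"az":0,"dx":0,"dy":0,"dz":0.1,"hand":0}]'
```

```text
t: 13.75
tool_pos: [0.4819, -0.1011, 0.0674]
eef_rot: [-0.0, 0.195, 0.981, 0.0]
contact_force: [-0.2, -0.4, -0.1]
grip_width: 0.0003
grip_force: 0.0
```

```bash
python3 -m jog '[{"ax":0,"ay":0,"az":0,"dx":0,"dy":0,"dz":0.1,"hand":0},{"ax":0,"ay":0,"az":0,"dx":0,"dy":0,"dz":0.1,"hand":0}]'
```

```text
t: 13.95
tool_pos: [0.482, -0.1012, 0.067]
eef_rot: [0.0, 0.195, 0.981, -0.0]
contact_force: [-2.0, 0.0, 5.8]
grip_width: 0.0004
grip_force: 3.1
```

```bash
python3 -m jog '[{"ax":0,"ay":0,"az":0,"dx":0,"dy":0,"dz":0.1,"hand":0},{"ax":0,"ay":0,"az":0,"dx":0,"dy":0,"dz":0.1,"hand":0}]'
```

```text
t: 14.15
tool_pos: [0.4821, -0.1012, 0.067]
eef_rot: [0.001, 0.195, 0.981, -0.0]
contact_force: [-2.9, 0.5, 17.1]
grip_width: 0.0006
grip_force: 8.4
```

Lid C is solid as well (17 N, no give). Lid D should be the loose one, so I approach it gently.

```bash
python3 -m jog '[{"ax":0,"ay":0,"az":0,"dx":0,"dy":0,"dz":-1,"hand":0},{"ax":0,"ay":0,"az":0,"dx":0,"dy":0,"dz":-3.5,"hand":0},{"ax":0,"ay":0,"az":0,"dx":-0.6,"dy":-4,"dz":-3.5,"hand":0},{"ax":0,"ay":0,"az":0,"dx":-1.2,"dy":-8,"dz":-3.5,"hand":0},{"ax":0,"ay":0,"az":0,"dx":-1.8,"dy":-12,"dz":-3.5,"hand":0},{"ax":0,"ay":0,"az":0,"dx":-2.4,"dy":-15,"dz":-3.5,"hand":0},{"ax":0,"ay":0,"az":0,"dx":-2.4,"dy":-15,"dz":-3.5,"hand":0},{"ax":0,"ay":0,"az":0,"dx":-2.4,"dy":-15,"dz":-2.5,"hand":0},{"ax":0,"ay":0,"az":0,"dx":-2.4,"dy":-15,"dz":-1.5,"hand":0},{"ax":0,"ay":0,"az":0,"dx":-2.4,"dy":-15,"dz":-1.5,"hand":0}]'
```

```text
t: 15.15
tool_pos: [0.4462, -0.2467, 0.0789]
eef_rot: [-0.002, 0.194, 0.981, 0.001]
contact_force: [-0.3, 0.2, -0.4]
grip_width: 0.0003
grip_force: 0.0
```

```bash
python3 -m jog '[{"ax":0,"ay":0,"az":0,"dx":0,"dy":0,"dz":0.1,"hand":0},{"ax":0,"ay":0,"az":0,"dx":0,"dy":0,"dz":0.2,"hand":0},{"ax":0,"ay":0,"az":0,"dx":0,"dy":0,"dz":0.2,"hand":0}]'
```

```text
t: 15.45
tool_pos: [0.447, -0.2485, 0.0785]
eef_rot: [0.0, 0.195, 0.981, 0.0]
contact_force: [-2.0, -1.1, -0.1]
grip_width: 0.0001
grip_force: 0.0
```

```bash
python3 -m jog '[{"ax":0,"ay":0,"az":0,"dx":0,"dy":0,"dz":0.1,"hand":0},{"ax":0,"ay":0,"az":0,"dx":0,"dy":0,"dz":0.1,"hand":0}]'
```

```text
t: 15.65
tool_pos: [0.4468, -0.2489, 0.0776]
eef_rot: [0.0, 0.195, 0.981, -0.0]
contact_force: [0.6, -0.6, 0.1]
grip_width: 0.0004
grip_force: 0.0
```

```bash
python3 -m jog '[{"ax":0,"ay":0,"az":0,"dx":0,"dy":0,"dz":0.1,"hand":0},{"ax":0,"ay":0,"az":0,"dx":0,"dy":0,"dz":0.1,"hand":0}]'
```

```text
t: 15.85
tool_pos: [0.4467, -0.2489, 0.0764]
eef_rot: [-0.0, 0.195, 0.981, 0.0]
contact_force: [-0.0, 1.1, 0.2]
grip_width: 0.0004
grip_force: 0.0
```

```bash
python3 -m jog '[{"ax":0,"ay":0,"az":0,"dx":0,"dy":0,"dz":0.1,"hand":0},{"ax":0,"ay":0,"az":0,"dx":0,"dy":0,"dz":0.1,"hand":0}]'
```

```text
t: 16.05
tool_pos: [0.4466, -0.2489, 0.0754]
eef_rot: [-0.0, 0.195, 0.981, 0.0]
contact_force: [-0.5, -0.6, 0.1]
grip_width: 0.0005
grip_force: 0.0
```

```bash
python3 -m jog '[{"ax":0,"ay":0,"az":0,"dx":0,"dy":0,"dz":0.1,"hand":0},{"ax":0,"ay":0,"az":0,"dx":0,"dy":0,"dz":0.1,"hand":0}]'
```

```text
t: 16.25
tool_pos: [0.4467, -0.2489, 0.0743]
eef_rot: [-0.0, 0.195, 0.981, 0.0]
contact_force: [0.6, -0.6, 0.1]
grip_width: 0.0007
grip_force: 0.0
```

```bash
python3 -m jog '[{"ax":0,"ay":0,"az":0,"dx":0,"dy":0,"dz":0.1,"hand":0},{"ax":0,"ay":0,"az":0,"dx":0,"dy":0,"dz":0.1,"hand":0}]'
```

```text
t: 16.45
tool_pos: [0.4466, -0.2489, 0.0734]
eef_rot: [-0.0, 0.195, 0.981, 0.0]
contact_force: [0.6, 0.1, -0.4]
grip_width: 0.0007
grip_force: 0.0
```

```bash
python3 -m jog '[{"ax":0,"ay":0,"az":0,"dx":0,"dy":0,"dz":0.1,"hand":0},{"ax":0,"ay":0,"az":0,"dx":0,"dy":0,"dz":0.1,"hand":0}]'
```

```text
t: 16.65
tool_pos: [0.4461, -0.2487, 0.0725]
eef_rot: [-0.001, 0.195, 0.981, 0.0]
contact_force: [-1.0, 1.1, 5.7]
grip_width: 0.0006
grip_force: 2.0
```

```bash
python3 -m jog '[{"ax":0,"ay":0,"az":0,"dx":0,"dy":0,"dz":0.1,"hand":0},{"ax":0,"ay":0,"az":0,"dx":0,"dy":0,"dz":0.1,"hand":0}]'
```

```text
t: 16.85
tool_pos: [0.4451, -0.2483, 0.0715]
eef_rot: [-0.002, 0.195, 0.981, 0.0]
contact_force: [-2.3, 2.8, 6.0]
grip_width: 0.0004
grip_force: 3.4
```

Lid D gives way: the force stays at about 6 N while the finger goes down. I go 1 mm more, then hold.

```bash
python3 -m jog '[{"ax":0,"ay":0,"az":0,"dx":0,"dy":0,"dz":0.1,"hand":0},{"ax":0,"ay":0,"az":0,"dx":0,"dy":0,"dz":0.1,"hand":0}]'
```

```text
t: 17.05
tool_pos: [0.4444, -0.2481, 0.0707]
eef_rot: [-0.002, 0.195, 0.981, 0.0]
contact_force: [-4.6, 3.0, 9.8]
grip_width: 0.0007
grip_force: 5.1
```

```bash
python3 -m jog '[{"ax":0,"ay":0,"az":0,"dx":0,"dy":0,"dz":0.04,"hand":0},{"ax":0,"ay":0,"az":0,"dx":0,"dy":0,"dz":0.04,"hand":0},{"ax":0,"ay":0,"az":0,"dx":0,"dy":0,"dz":0.04,"hand":0},{"ax":0,"ay":0,"az":0,"dx":0,"dy":0,"dz":0.04,"hand":0},{"ax":0,"ay":0,"az":0,"dx":0,"dy":0,"dz":0.04,"hand":0},{"ax":0,"ay":0,"az":0,"dx":0,"dy":0,"dz":0.04,"hand":0}]'
python3 - <<'E'
from h import *
im=arm.capture("scene")[:,:,::-1][205:305,315:415];im2=cv2.imread("pics/scene2.png");im2=cv2.resize(im2,(560,420))[205:305,315:415]
im3=arm.capture("top")[:,:,::-1][140:240,290:390]
cv2.imwrite("pics/d.png",np.hstack([cv2.resize(i,(266,400),interpolation=cv2.INTER_CUBIC) if 0 else cv2.resize(i,(266,266),interpolation=cv2.INTER_CUBIC) for i in(im,im2,im3)]))
E
```

```text
t: 17.65
tool_pos: [0.4444, -0.2481, 0.0706]
eef_rot: [-0.002, 0.195, 0.981, -0.0]
contact_force: [-5.7, 3.4, 12.1]
grip_width: 0.0003
grip_force: 6.5
```

View pics/d.png

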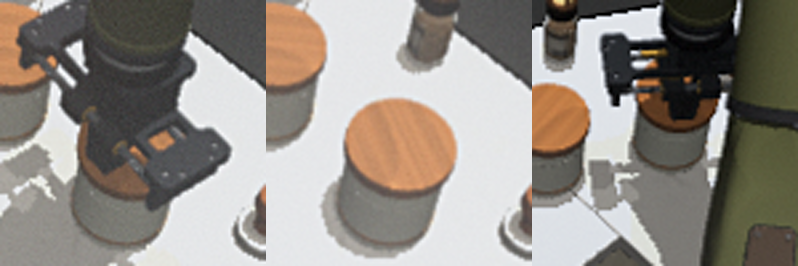

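The lid has rocked about 2.5 mm down, rests on the rim (force now rising, at 12 N) and was held for over 0.7 s. I lift off and move to its middle.

```bash
python3 -m jog '[{"ax":0,"ay":0,"az":0,"dx":0,"dy":0,"dz":-0.2,"hand":0},{"ax":0,"ay":0,"az":0,"dx":0,"dy":0,"dz":-0.5,"hand":0},{"ax":0,"ay":0,"az":0,"dx":0,"dy":0,"dz":-1.5,"hand":0},{"ax":0,"ay":0,"az":0,"dx":-1.6,"dy":0,"dz":-1.5,"hand":0},{"ax":0,"ay":0,"az":0,"dx":-3.3,"dy":0,"dz":-1.5,"hand":0},{"ax":0,"ay":0,"az":0,"dx":-3.3,"dy":0,"dz":-1.5,"hand":0},{"ax":0,"ay":0,"az":0,"dx":-3.3,"dy":0,"dz":-1,"hand":0},{"ax":0,"ay":0,"az":0,"dx":-3.3,"dy":0,"dz":-0.6,"hand":0},{"ax":0,"ay":0,"az":0,"dx":-3.3,"dy":0,"dz":-0.6,"hand":0}]'
```

```text
t: 18.65
tool_pos: [0.4757, -0.261, 0.0753]
eef_rot: [-0.001, 0.195, 0.981, 0.0]
contact_force: [-0.1, 0.8, -0.4]
grip_width: 0.0003
grip_force: 0.0
```

```bash
python3 -m jog '[{"ax":0,"ay":0,"az":0,"dx":0,"dy":0,"dz":0.1,"hand":0},{"ax":0,"ay":0,"az":0,"dx":0,"dy":0,"dz":0.1,"hand":0}]'
```

```text
t: 18.85
tool_pos: [0.4769, -0.2614, 0.075]
eef_rot: [-0.0, 0.195, 0.981, 0.0]
contact_force: [0.6, -0.1, 1.0]
grip_width: 0.0002
grip_force: 0.0
```

```bash
python3 -m jog '[{"ax":0,"ay":0,"az":0,"dx":0,"dy":0,"dz":0.1,"hand":0},{"ax":0,"ay":0,"az":0,"dx":0,"dy":0,"dz":0.1,"hand":0}]'
```

```text
t: 19.05
tool_pos: [0.4772, -0.2615, 0.0741]
eef_rot: [-0.0, 0.195, 0.981, 0.0]
contact_force: [-1.1, 0.0, -0.3]
grip_width: 0.0001
grip_force: 0.0
```

```bash
python3 -m jog '[{"ax":0,"ay":0,"az":0,"dx":0,"dy":0,"dz":0.1,"hand":0},{"ax":0,"ay":0,"az":0,"dx":0,"dy":0,"dz":0.1,"hand":0}]'
```

```text
t: 19.25
tool_pos: [0.4773, -0.2616, 0.0732]
eef_rot: [0.0, 0.195, 0.981, 0.0]
contact_force: [0.2, 0.5, 0.8]
grip_width: 0.0007
grip_force: 0.4
```

Contact at 0.0732. Pressing in now.

```bash
python3 -m jog '[{"ax":0,"ay":0,"az":0,"dx":0,"dy":0,"dz":0.1,"hand":0},{"ax":0,"ay":0,"az":0,"dx":0,"dy":0,"dz":0.1,"hand":0}]'
```

```text
t: 19.45
tool_pos: [0.4774, -0.2616, 0.0729]
eef_rot: [0.0, 0.195, 0.981, -0.0]
contact_force: [-1.9, 0.8, 7.7]
grip_width: 0.0003
grip_force: 3.7
```

```bash
python3 -m jog '[{"ax":0,"ay":0,"az":0,"dx":0,"dy":0,"dz":0.1,"hand":0},{"ax":0,"ay":0,"az":0,"dx":0,"dy":0,"dz":0.1,"hand":0}]'
```

```text
t: 19.65
tool_pos: [0.4774, -0.2616, 0.0721]
eef_rot: [0.0, 0.195, 0.981, -0.0]
contact_force: [-0.8, -0.0, 9.5]
grip_width: 0.0003
grip_force: 4.8
```

```bash
python3 -m jog '[{"ax":0,"ay":0,"az":0,"dx":0,"dy":0,"dz":0.1,"hand":0},{"ax":0,"ay":0,"az":0,"dx":0,"dy":0,"dz":0.1,"hand":0}]'
```

```text
t: 19.85
tool_pos: [0.4774, -0.2616, 0.0712]
eef_rot: [0.0, 0.195, 0.981, -0.0]
contact_force: [-2.2, 0.8, 10.9]
grip_width: 0.0006
grip_force: 5.2
```

```bash
python3 -m jog '[{"ax":0,"ay":0,"az":0,"dx":0,"dy":0,"dz":0.1,"hand":0},{"ax":0,"ay":0,"az":0,"dx":0,"dy":0,"dz":0.2,"hand":0},{"ax":0,"ay":0,"az":0,"dx":0,"dy":0,"dz":0.2,"hand":0}]'
```

```text
t: 20.15
tool_pos: [0.4774, -0.2616, 0.0692]
eef_rot: [0.0, 0.195, 0.981, -0.0]
contact_force: [-2.0, 1.1, 10.3]
grip_width: 0.0004
grip_force: 5.3
```

```bash
python3 -m jog '[{"ax":0,"ay":0,"az":0,"dx":0,"dy":0,"dz":0.1,"hand":0},{"ax":0,"ay":0,"az":0,"dx":0,"dy":0,"dz":0.1,"hand":0}]'
```

```text
t: 20.35
tool_pos: [0.4774, -0.2616, 0.0682]
eef_rot: [0.0, 0.195, 0.981, -0.0]
contact_force: [-1.9, 1.1, 10.1]
grip_width: 0.0003
grip_force: 5.4
```

```bash
python3 -m jog '[{"ax":0,"ay":0,"az":0,"dx":0,"dy":0,"dz":0.1,"hand":0},{"ax":0,"ay":0,"az":0,"dx":0,"dy":0,"dz":0.1,"hand":0}]'
```

```text
t: 20.55
tool_pos: [0.4774, -0.2617, 0.0681]
eef_rot: [0.001, 0.195, 0.981, -0.001]
contact_force: [-2.9, 1.7, 19.4]
grip_width: 0.0005
grip_force: 9.5
```

It went 5 mm down and is now solid. One more firm millimetre, then I retreat straight up.

```bash
python3 -m jog '[{"ax":0,"ay":0,"az":0,"dx":0,"dy":0,"dz":0.1,"hand":0},{"ax":0,"ay":0,"az":0,"dx":0,"dy":0,"dz":0.1,"hand":0},{"ax":0,"ay":0,"az":0,"dx":0,"dy":0,"dz":0.1,"hand":0}]'; python3 -m jog '[{"ax":0,"ay":0,"az":0,"dx":0,"dy":0,"dz":-0.3,"hand":0},{"ax":0,"ay":0,"az":0,"dx":0,"dy":0,"dz":-1,"hand":0},{"ax":0,"ay":0,"az":0,"dx":0,"dy":0,"dz":-4,"hand":0},{"ax":0,"ay":0,"az":0,"dx":0,"dy":0,"dz":-8,"hand":0},{"ax":0,"ay":0,"az":0,"dx":0,"dy":0,"dz":-12,"hand":0},{"ax":0,"ay":0,"az":0,"dx":0,"dy":0,"dz":-12,"hand":0},{"ax":0,"ay":0,"az":0,"dx":0,"dy":0,"dz":-12,"hand":0}]'
python3 - <<'E'
from h import *
cv2.imwrite("pics/end.png",cv2.resize(arm.capture("scene")[:,:,::-1],(800,600),interpolation=cv2.INTER_CUBIC))
E
```

```text
t: 20.85
tool_pos: [0.4774, -0.2617, 0.0681]
eef_rot: [0.001, 0.195, 0.981, -0.001]
contact_force: [-6.1, 1.9, 28.4]
grip_width: 0.0005
grip_force: 13.9
t: 21.55
tool_pos: [0.4775, -0.2619, 0.1857]
eef_rot: [0.001, 0.195, 0.981, -0.0]
contact_force: [-0.4, -0.6, -0.2]
grip_width: 0.0006
grip_force: 0.0
```

View pics/end.png

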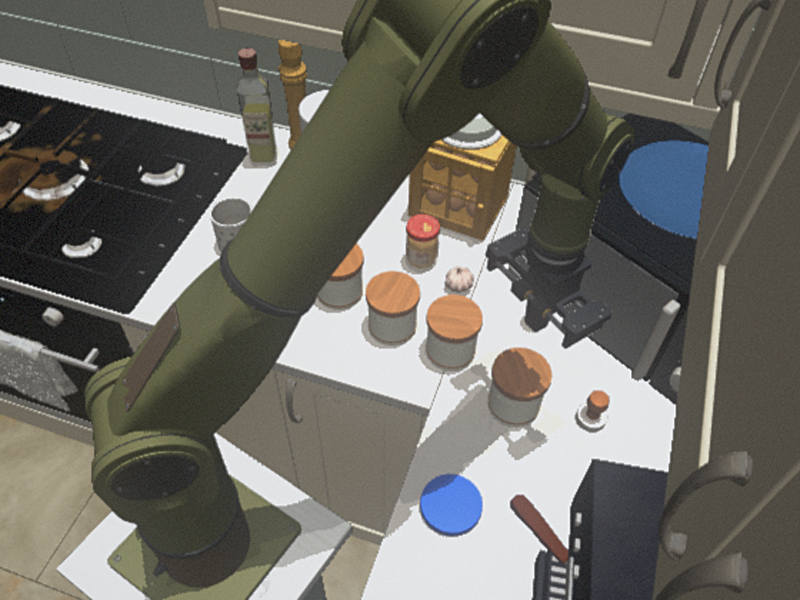

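Lid D at (521,373) is level and home, the things in view stand where they were, and the robot is clear.

```bash
python3 -c "
from workcell import arm;print(arm.close_job())"
```

```text
the job is handed in; nothing more can be done
None
```

The loose lid was lid D, counting left to right in the scene view. It rocked about 2.5 mm under an edge press, was held tipped for over 0.7 s, then was pressed 5 mm down on its middle until solid. Lids A, B and C were solid (lid B took up to 31 N at its edge, harder than intended), and the job was handed in at about 21.6 s.

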